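Clamp a circuit board into a test fixture

ROBOT

A 7-joint arm with a two-finger parallel gripper is mounted at the origin on the work surface. World frame = base frame: x ahead of the robot, y to its left, z up, the work surface at z = 0. Lengths are in m, angles in rad, forces in N, time in s.
With the tool pointing down it reaches from about 0.425 to 0.875 m from the base axis. Payload 4.7 kg.
Tool frame: the origin (TCP) lies on the centre line of the jaws, within the pads' length; the fingertips stand 14 mm ahead of it and the grasp point (between the pads) lies 5 mm behind it; z points along the fingers, y is the line along which they close (so a half turn about z gives the same grasp; the last joint's range is limited). The gripper opens to 87 mm and grips with 3 to 60 N. Pads are 19 mm wide; open, the fingers measure 117 mm over their backs; the gripper's body (75 mm by 190 mm) begins 51 mm behind the grasp point.
Start: joints at [-1.18, 0.321, -0.07, 1.45, 0.023, 1.371, -0.057], TCP at [0.239, 0.604, 0.237] pointing down, gripper open.
Joint ranges: [-2.86, 2.86], [-0.3, 2.09], [-1.38, 1.24], [0.06, 2.45], [-1.56, 4.7], [0.09, 2.05], [-2.69, 2.69]. Speed limits (rad/s): [2.57, 2.57, 3.14, 3.14, 3.14, 3.14, 3.14].

INTERFACE

Orientations are given as a rotation vector (axis times angle).
In Python, from bench import bot, eyes gives the robot as it stands. The module is installed in compiled form; this text tells all that it offers.
- The arm moves only by the tool jog_arm, never from a script. Its argument "steps" is one flat list of numbers, 7 for each row, row after row: the finger opening in m, from 0 to 0.087, then the shift along the tool's x, y, z in m, then the turn, a rotation vector about the tool's x, y, z in degrees. A call has exactly 5 rows; each row is the pose to reach, as a shift and turn from the pose commanded when the call began, along the tool's axes at that moment; what a row does not reach only later rows make up. A row lasts 1/8 s, in which the tool goes at most 62.5 mm and 10.7 degrees, less where a joint would pass 70% of its speed; a pose out of reach is approached as far as the arm can. A call with a gripper value outside its range is refused whole. The fingers move at their own pace and stop on an object; "squeeze" is the grip in N (left out, the last holds). Time passes only in rows, so rows that repeat a pose let the fingers close, or fill a call up. It gives the time, the measured TCP pose, the force, the opening and the grip force at its end, in the units of the state.
- bot.read_state(): the state, without advancing time (a new reading comes with each control period).
- eyes.get_image(name): name is "side" or "top"; returns a dict with "color" (480x640x3 uint8, red, green, blue), "mtx" (3x3 intrinsics, pixels), "k1" (the pictures are not rectified: a ray, as slopes to the right and down, at radius r is drawn at 1 + k1 r^2 times it, then the intrinsics apply), "camera_from_world" (4x4, takes a point from world to camera coordinates). Camera axes: x right, y up, looking along -z (the intrinsics and any distortion apply to the point x, -y, -z); pixel columns grow to the right and rows downward; lengths in m; the calibration is good to about 2 mm. A picture is of the moment at which its call begins. There is no depth.
- bot.close_job(): hands the job in; it is judged then, once.
The state is a dict: "time": time; "joints": joint angles; "qd": joint speeds; "joint_torque": joint torques, N m; "eef_pos": TCP position; "ee_rot": TCP orientation; "contact_force": force on the tool from outside, world axes, zero at the start; "torque": the same for the moment, N m; "grip_width": opening from 0.0 (shut) to 1.0 (fully open); "gripper_force": force on a finger pad.
Only numpy, scipy, OpenCV 4.12 (cv2) and the standard library are available. Lean on these libraries where they do the work, as an engineer would, in place of code of your own. Each camera call takes 0.05 s, during which the arm holds its last target. There are 200 camera calls.

TASK

Ready the circuit board for testing, only pushing with the fingertips: push its carrier (the one with the orange tab at its outer end) along the channel until it is fully home against the black end stop. Then push the red lever over, in the same direction, past its dead point until it snaps into lock and the presser foot clamps the board. Do not lift or tip the carrier, and leave the flux bottle, solder spool and screwdriver where they are.

Things in the scene. Friction and masses are not known exactly. Their poses are not given: they have to be found in the camera images.
- fixture: Blue and aluminium board fixture, fixed. Origin on the bench under the carrier's home place; +x along the channel from its open end (robot's side) to the stop, +y to the lever's side, z up; turned up to 0.35 rad. Bed 225 x 130 mm, 12 mm thick, x -130 to +95 mm. Two blue rails 84 mm apart inside, tops 26 mm above the bench.
- stop (a point): Mid-width of the black end stop's face (fixture x = +55 mm, 20 mm above the bench), which the carrier's far end meets when home. Before it, a blue bridge spans the channel at fixture x +10 to +40 mm, y -84 to +64 mm: underside 56 mm, bearing blocks' tops 90 mm above the bench. Of the fixture only the lever is taller.
- carrier: Loose grey carrier with green circuit board, 110 (x) x 80 x 8 mm, 0.15 to 0.31 kg, sliding on the bed between the rails (2 mm play a side). Origin: centre of its underside, axes as the fixture's. Starts 30 to 60 mm short of home (negative fixture x); home at fixture x = 0. Metal can at x +25 mm, top 22 mm above the origin: the presser lands there. Slides with 1 to 3 N, stays where left.
- push_tab (a point): Point on the carrier's upright orange tab, on the face that looks to -x (to be pushed towards +x), mid-width, 30 mm above the carrier's underside. The tab is 60 mm wide (y), 6 mm thick, its top 45 mm above the underside (57 mm above the bench).
- lever_pivot (a point): Lever's pivot, on the fixture at x = +25, y = +100, 80 mm above the bench; axis along the fixture's y; the lever swings in the upright plane y = +100 mm.
- lever_grip (a point): Centre of the lever's red grip, 68 mm from the pivot. The grip is a round bar 18 mm thick, with round ends, from 36 to 100 mm from the pivot; below it a 10 mm steel rod.
- lever (a joint): Lever angle, rad. 0 = open, leaning 0.6 from upright to fixture -x; upright at 0.6; dead point about 0.9; 1.6 = locked at a hard stop, leaning 1.0 to +x. A spring drives it back to 0 before the dead point and by itself on to 1.6 past it. The push needed is greatest at the start, 0.75 N m (8 N at the grip's end, 11 N at its middle), and fades to none at the dead point.
- presser: Black rubber presser foot, 22 mm across, on a steel rod under the bridge; origin at the centre of its underside, at fixture x = +25, y = 0. The lever moves it: 50 mm above the bench when open, on the metal can (34 mm above the bench) when locked.
- flux_bottle: White bottle with red cap, 36 mm across, 85 mm tall, standing; origin at the centre of its underside. Bystander.
- solder_spool: Aluminium-coloured spool, 52 mm across, 42 mm tall, standing; origin at the centre of its underside. Bystander.
- screwdriver: Screwdriver with blue handle, 150 mm long, lying left of the lever; origin under its middle, x along its shaft. Bystander.
There are look-alikes about, which are no part of the job. There is more than one size of the carrier; the one meant has the size given above.

How it is judged:
On the way, in this order (a step that is already met when the one before it is completed fails the run):
1. the carrier is home against the stop (within 4 mm) (x of carrier in the frame of fixture above -0.004 m), for 0.2 s.
2. the lever has snapped into lock (value of joint lever above 1.5 rad), for 0.2 s.
At the end, for the whole second after the job is handed in: The carrier is home against the stop (within 4 mm), flat on the bed and at rest, the lever is locked (over 1.5 rad) and the presser foot presses on the board (over 1 N) (x of carrier in the frame of fixture above -0.004 m and z of carrier in the frame of fixture below 0.015 m and value of joint lever above 1.5 rad and contact force between presser and carrier above 1 N and linear speed of carrier below 0.02 m/s); the robot touches nothing.
It fails at once if the carrier is lifted (over 10 mm) or tilted (over 0.2 rad) (z of carrier in the frame of fixture above 0.022 m or angle between carrier's own z axis and vertical above 0.2 rad).
It fails at once if the flux bottle is moved over 25 mm or tipped (distance of flux_bottle from where it was at the start of the episode above 0.025 m or angle between flux_bottle's own z axis and vertical above 0.5 rad).
It fails at once if the solder spool is moved over 25 mm or tipped (distance of solder_spool from where it was at the start of the episode above 0.025 m or angle between solder_spool's own z axis and vertical above 0.5 rad).
It fails at once if the screwdriver is moved over 25 mm (distance of screwdriver from where it was at the start of the episode above 0.025 m).
It also fails if it takes over 45 s, if anything falls off the work surface, if the arm or the gripper's body presses on something with over 40 N, if the wrist force passes 120 N, or if a joint passes its speed limit or range.

## Working session

There is one attempt and no reset: what is moved stays moved. The work goes in short steps, Python scripts to look and compute and a tool call to move; the robot and the scene stay as the last step left them, time stands still between calls to the robot, and variables do not carry over. Pictures are saved under pics/ and viewed, at most 10 in all, crops included, and the job is handed in when it is done.

Besides the shell and the picture viewer there is one more tool, called after "Request:" as a command line: name --argument value ..., lists and objects as JSON in quotes. jog_arm: Moves the arm, as the interface text tells. Its arguments: {"type":"object","properties":{"steps":{"type":"array"},"squeeze":{"type":"number"}},"required":["steps"]}

```bash
mkdir -p pics; cat > h.py <<'E'
import numpy as np, cv2
from bench import bot, eyes
def snap(n,f=None):
    d=eyes.get_image(n)
    if f: cv2.imwrite(f,d["color"][:,:,::-1])
    return d
def ray(d,uv):
    K=d["mtx"];T=d["camera_from_world"]
    xd=(uv[0]-K[0,2])/K[0,0]; yd=(uv[1]-K[1,2])/K[1,1]
    x,y=xd,yd
    for _ in range(20):
        s=1+d["k1"]*(x*x+y*y); x,y=xd/s,yd/s
    R=T[:3,:3]; o=-R.T@T[:3,3]; v=R.T@np.array([x,-y,-1]); return o,v/np.linalg.norm(v)
def onz(d,uv,z):
    o,v=ray(d,uv); return o+v*(z-o[2])/v[2]
def proj(d,p):
    c=d["camera_from_world"]@np.append(p,1); x,y=c[0]/-c[2],-c[1]/-c[2]
    s=1+d["k1"]*(x*x+y*y);K=d["mtx"]; return np.array([K[0,0]*x*s+K[0,2],K[1,1]*y*s+K[1,2]])
E
python3 - <<'E'
from h import *
for n in("top","side"):
    d=snap(n,f"pics/{n}1.png"); o,v=ray(d,(320,240)); print(n,o,v)
s=bot.read_state(); print(s)
E
```

```text
top [0.41316553 0.02483955 1.13314947] [ 0.16065104  0.01494898 -0.98689806]
side [ 0.21503189 -0.6842295   0.61193007] [ 0.36533118  0.7585088  -0.53962722]
{'time': 0.1, 'joints': array([-1.17986192,  0.32177531, -0.0701025 ,  1.45151043,  0.02258425,
        1.37080157, -0.05690237]), 'qd': array([ 3.37953190e-04, -3.10369953e-03, -4.59741619e-05, -1.80102343e-03,
       -6.33112917e-04, -1.26430833e-03,  1.68101870e-03]), 'joint_torque': array([-7.23980884e-04, -4.92574024e+01, -4.06037411e-01, -3.13395417e+01,
       -6.42380328e-02,  3.95732210e-02,  7.86288683e-05]), 'eef_pos': array([0.23904719, 0.60395862, 0.2355752 ]), 'ee_rot': array([-5.88327683e-01, -3.08575615e+00,  2.65296693e-03]), 'contact_force': array([-0.19813608,  0.34424772,  0.26708342]), 'torque': array([-0.00275283,  0.03012199, -0.011338  ]), 'gripper_force': 0.0, 'grip_width': 0.9979327888200672}
```

View pics/top1.png

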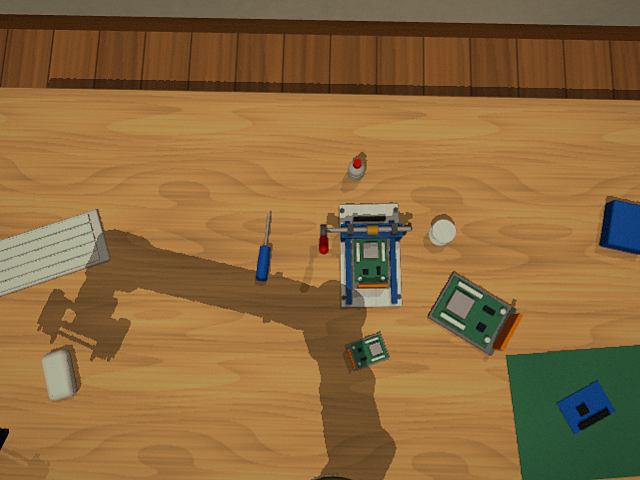

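View pics/side1.png

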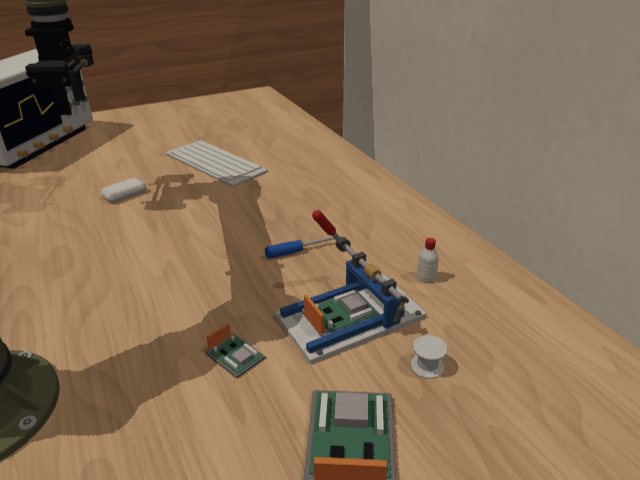

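Top view: the fixture is at about (370,255), its open end facing the robot. The carrier in the channel has its orange tab at (373,285), and the lever grip is at (323,240). The look-alike carriers are at (367,351) and (472,313). The side view confirms this: tab at (313,315), grip at (323,222).

```bash
python3 - <<'E'
from h import *
t=snap("top");s=snap("side")
c=t["color"][195:315,300:460,::-1]; cv2.imwrite("pics/crop1.png",cv2.resize(c,None,fx=5,fy=5,interpolation=cv2.INTER_CUBIC))
def blobs(d,kind,box):
    h=cv2.cvtColor(d["color"],cv2.COLOR_RGB2HSV); H,S,V=[h[...,i].astype(int) for i in range(3)]
    m={"blue":(H>100)&(H<125)&(S>150)&(V>50),"orange":(H>5)&(H<15)&(S>190)&(V>110),"red":((H<4)|(H>174))&(S>180)&(V>70)}[kind].astype(np.uint8)
    k=np.zeros_like(m);x0,y0,x1,y1=box;k[y0:y1,x0:x1]=1
    n,l,st,ce=cv2.connectedComponentsWithStats(m*k)
    for i in range(1,n):
        if st[i,4]>12:
            r=cv2.minAreaRect(np.argwhere(l==i)[:,::-1].astype(np.float32)); print(kind,st[i],ce[i].round(1),cv2.boxPoints(r).round(1).tolist())
for k in("blue","orange","red"):
    print("top");blobs(t,k,(305,195,420,315)); print("side");blobs(s,k,(265,200,430,360))
E
```

```text
top
blue [341 221   9   6  30] [344.7 223.8] [[341.0, 226.0], [341.0, 221.0], [349.0, 221.0], [349.0, 226.0]]
blue [354 220  40   7  86] [372.9 224.3] [[353.79998779296875, 224.0], [392.8999938964844, 219.89999389648438], [393.3999938964844, 224.5], [354.29998779296875, 228.6999969482422]]
blue [341 232  62  72 941] [371.5 259.3] [[341.0, 232.0], [402.0, 232.0], [402.0, 303.0], [341.0, 303.0]]
side
blue [265 241  38  17 397] [283.2 248.7] [[264.1000061035156, 247.39999389648438], [300.5, 238.8000030517578], [303.1000061035156, 249.6999969482422], [266.70001220703125, 258.20001220703125]]
blue [ 307  260   93   93 1661] [353.1 307.8] [[283.5, 325.5], [353.0, 256.0], [404.5, 307.5], [335.0, 377.0]]
blue [281 301  22  16 186] [291.9 308.7] [[280.3999938964844, 308.20001220703125], [302.0, 301.0], [304.79998779296875, 309.3999938964844], [283.20001220703125, 316.6000061035156]]
top
orange [361 284  16   1  16] [368.5 284. ] [[376.0, 284.0], [376.0, 284.0], [361.0, 284.0], [361.0, 284.0]]
side
orange [304 298  18  33 221] [312.3 314.9] [[296.1000061035156, 305.8999938964844], [305.0, 298.0], [327.5, 323.29998779296875], [318.6000061035156, 331.29998779296875]]
top
red [320 235   8  19 127] [323.3 244. ] [[320.0, 235.0], [327.0, 235.0], [327.0, 253.0], [320.0, 253.0]]
side
red [313 211  22  23 181] [323.6 220.7] [[310.5, 214.5], [316.5, 208.5], [337.0, 229.0], [331.0, 235.0]]
red [426 238   4  11  39] [427.6 243.4] [[426.0, 238.0], [429.0, 238.0], [429.0, 248.0], [426.0, 248.0]]
```

View pics/crop1.png

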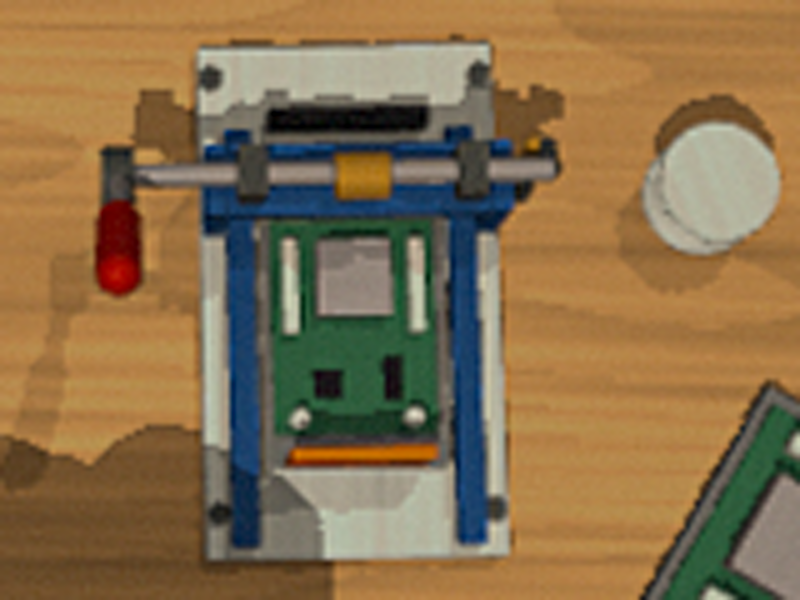

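The crop shows the bed corners at crop (197,46), (491,43), (508,556) and (208,560). The tab's top runs from (290,450) to (437,450), and the grip's end is at (119,272). The fixture is almost aligned with world x.

```bash
cat > m.py <<'E'
from h import *
np.set_printoptions(precision=4,suppress=True)
t=snap("top");s=snap("side")
f=lambda c:(300+(c[0]-2)/5,195+(c[1]-2)/5)
P=np.array([onz(t,f(c),.012) for c in[(197,46),(491,43),(508,556),(208,560)]])
L=np.array([[.095,.065],[.095,-.065],[-.13,-.065],[-.13,.065]])
A=P[:,:2]; a=A-A.mean(0); l=L-L.mean(0)
th=np.arctan2((l[:,0]*a[:,1]-l[:,1]*a[:,0]).sum(),(l*a).sum())
R=np.array([[np.cos(th),-np.sin(th)],[np.sin(th),np.cos(th)]]); o=A.mean(0)-R@L.mean(0)
W=lambda x,y,z:np.append(o+R@[x,y],z)
F=lambda p:np.append(R.T@(p[:2]-o),p[2])
print("th",th,"o",o,"res mm",1e3*(A-(L@R.T+o)))
if __name__=="__main__":
    for c in[(290,453),(437,452)]: print("tab top",F(onz(t,f(c),.057)))
    def tri(u,v):
        (o1,d1),(o2,d2)=ray(t,u),ray(s,v)
        k=np.linalg.lstsq(np.c_[d1,-d2],o2-o1,rcond=None)[0]; p,q=o1+d1*k[0],o2+d2*k[1]; return F((p+q)/2),np.linalg.norm(p-q)
    print("grip end",tri(f((119,272)),(318,215.5)))
    for a in[.036,.068,.1]:
        p=W(.025-a*np.sin(.6),.1,.08+a*np.cos(.6)); print(a,p,proj(t,p),proj(s,p))
    print("stop",W(.055,0,.02),proj(t,W(.055,0,.02)),proj(s,W(-.13,.042,.026)),proj(s,W(-.13,-.065,.012)))
    print("tool R");import scipy.spatial.transform as S
    print(S.Rotation.from_rotvec(bot.read_state()["ee_rot"]).as_matrix())
E
python3 m.py
```

```text
th 0.035440276042614204 o [ 0.5848 -0.0661] res mm [[-0.1116 -0.2492]
 [-0.492   0.2979]
 [ 0.323   1.0487]
 [ 0.2805 -1.0973]]
tab top [-0.088   0.0307  0.057 ]
tab top [-0.0883 -0.0298  0.057 ]
grip end (array([-0.0249,  0.0996,  0.1524]), np.float64(0.001529344743767281))
0.036 [0.586  0.034  0.1097] [323.2709 236.9962] [332.6697 232.3014]
0.068 [0.5679 0.0333 0.1361] [323.3157 243.933 ] [323.5186 221.9948]
0.1 [0.5498 0.0327 0.1625] [323.3632 251.2807] [313.9339 211.1996]
stop [ 0.6398 -0.0642  0.02  ] [369.1874 220.4632] [279.2658 312.0129] [308.8975 358.7819]
tool R
[[-0.9299  0.3679 -0.0002]
 [ 0.3679  0.9299 -0.0005]
 [-0.     -0.0006 -1.    ]]
```

```bash
sed -i 's/^t=snap.*/t=snap("top");s=snap("side")/' m.py; cat > g.py <<'E'
# go: fixture-frame contact-corner target + tilt -> shift (m) and turn (deg) in present tool axes
import sys, numpy as np
from scipy.spatial.transform import Rotation as S
from bench import bot
np.set_printoptions(precision=4,suppress=True)
th=.0354;o=np.array([.5848,-.0661,0]);RF=S.from_euler("z",th)
def corner(a): return np.array([.014*np.sin(a)+.0095*np.cos(a),0,-.014*np.cos(a)+.0095*np.sin(a)])
st=bot.read_state();p=st["eef_pos"];Rt=S.from_rotvec(st["ee_rot"])
x,y,z,a=map(float,sys.argv[1:5]);a=np.radians(a)
tz=np.array([np.sin(a),0,-np.cos(a)]);ty=np.array([0,1.,0]);tx=np.cross(ty,tz)
G=RF*S.from_matrix(np.c_[tx,ty,tz]); g=o+RF.apply(np.array([x,y,z])-corner(a))
print("now TCP",p,"corner in fixture",RF.inv().apply(p-o)+corner(a),"target",g)
print("shift",Rt.inv().apply(g-p),"turn",(Rt.inv()*G).as_rotvec(degrees=True),"t",st["time"],"F",st["contact_force"])
E
python3 g.py -.05 .3 .24 15; python3 g.py -.115 -.005 .24 15
```

```text
now TCP [0.2391 0.6043 0.2362] corner in fixture [-0.3089  0.6822  0.2251] target [0.5114 0.2315 0.2511]
shift [-0.3904 -0.2465 -0.0147] turn [ -3.123  -14.7903 -23.4751] t 0.3 F [-0.1725 -0.3253  0.7335]
now TCP [0.2391 0.6043 0.2362] corner in fixture [-0.3089  0.6822  0.2251] target [ 0.4573 -0.0756  0.2511]
shift [-0.453  -0.552  -0.0145] turn [ -3.123  -14.7903 -23.4751] t 0.3 F [-0.1725 -0.3253  0.7335]
```

Request:
jog_arm --steps '[0, -0.05, -0.032, -0.01, -0.6, -3, -4.7, 0, -0.1, -0.063, -0.01, -1.2, -6, -9.4, 0, -0.15, -0.095, -0.01, -1.9, -9, -14, 0, -0.2, -0.126, -0.014, -2.5, -12, -18.8, 0, -0.25, -0.158, -0.015, -3.1, -14.8, -23.5]'

```text
time: 0.92
eef_pos: [0.4145, 0.3641, 0.2521]
ee_rot: [-0.056, 2.877, 0.008]
contact_force: [0.3, 1.2, 0.0]
grip_width: 0.52
gripper_force: 0.0
```

```bash
python3 g.py -.115 -.005 .24 15
```

```text
now TCP [0.4145 0.3641 0.2521] corner in fixture [-0.1421  0.436   0.241 ] target [ 0.4573 -0.0756  0.2511]
shift [-0.0245 -0.4411  0.0076] turn [0.0672 0.15   0.1865] t 0.925 F [0.3467 1.221  0.0464]
```

Request:
jog_arm --steps '[0, -0.01, -0.06, 0, 0, 0, 0, 0, -0.02, -0.12, 0, 0, 0, 0, 0, -0.024, -0.18, 0, 0, 0, 0, 0, -0.024, -0.24, 0, 0, 0, 0, 0, -0.024, -0.3, 0.005, 0, 0, 0]'

```text
time: 1.55
eef_pos: [0.4468, 0.099, 0.2565]
ee_rot: [-0.048, 2.881, 0.008]
contact_force: [-0.3, 0.4, -0.1]
grip_width: 0.019
gripper_force: 0.0
```

```bash
python3 g.py -.115 -.005 .24 15
```

```text
now TCP [0.4468 0.099  0.2565] corner in fixture [-0.1193  0.1699  0.2454] target [ 0.4573 -0.0756  0.2511]
shift [-0.0031 -0.1749  0.0062] turn [ 0.0482 -0.0903 -0.1146] t 1.55 F [-0.2563  0.3537 -0.0973]
```

Request:
jog_arm --steps '[0, -0.002, -0.06, 0.003, 0, 0, 0, 0, -0.003, -0.12, 0.006, 0, 0, 0, 0, -0.003, -0.14, 0.006, 0, 0, 0, 0, -0.003, -0.14, 0.006, 0, 0, 0, 0, -0.003, -0.14, 0.006, 0, 0, 0]'

```text
time: 2.17
eef_pos: [0.4566, -0.0374, 0.2523]
ee_rot: [-0.052, 2.879, 0.01]
contact_force: [-0.1, -0.1, -0.2]
grip_width: 0.006
gripper_force: 0.0
```

```bash
python3 g.py -.115 -.005 .037 15; python3 g.py -.115 -.005 .1 15
```

```text
now TCP [ 0.4566 -0.0374  0.2523] corner in fixture [-0.1143  0.0333  0.2413] target [ 0.4573 -0.0756  0.0481]
shift [ 0.0537 -0.0386  0.197 ] turn [0.1157 0.0402 0.0119] t 2.175 F [-0.0859 -0.1266 -0.2229]
now TCP [ 0.4566 -0.0374  0.2523] corner in fixture [-0.1143  0.0333  0.2413] target [ 0.4573 -0.0756  0.1111]
shift [ 0.0374 -0.0385  0.1362] turn [0.1157 0.0402 0.0119] t 2.175 F [-0.0859 -0.1266 -0.2229]
```

Request:
jog_arm --steps '[0, 0.013, -0.036, 0.045, 0, 0, 0, 0, 0.026, -0.036, 0.09, 0, 0, 0, 0, 0.037, -0.036, 0.136, 0, 0, 0, 0, 0.037, -0.036, 0.136, 0, 0, 0, 0, 0.037, -0.036, 0.136, 0, 0, 0]'

```text
time: 2.8
eef_pos: [0.459, -0.0726, 0.1132]
ee_rot: [-0.056, 2.876, 0.009]
contact_force: [0.7, -0.4, -0.6]
grip_width: 0.006
gripper_force: 0.0
```

```bash
python3 g.py -.115 -.005 .037 15; python3 -c "
from h import *
t=snap('top');s=snap('side')
im=np.hstack([cv2.resize(d['color'][r:r+160,c:c+160,::-1],(400,400),interpolation=cv2.INTER_CUBIC) for d,r,c in((t,180,300),(s,210,240))]);cv2.imwrite('pics/c2.png',im)"
```

```text
now TCP [ 0.459  -0.0726  0.1132] corner in fixture [-0.1131 -0.002   0.1021] target [ 0.4573 -0.0756  0.0481]
shift [ 0.0189 -0.003   0.0624] turn [0.0999 0.1813 0.1745] t 2.8 F [ 0.7471 -0.3736 -0.568 ]
```

View pics/c2.png

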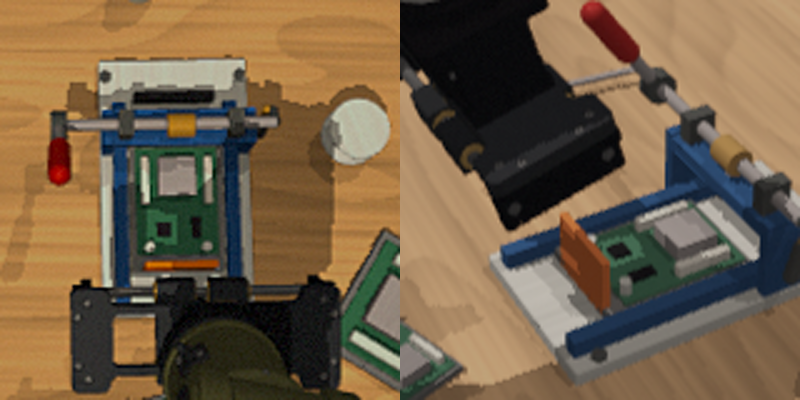

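The left half (top view) shows the gripper body behind the tab, at about (205,330). In the right half (side view) the body hides the fingers. I'll check where the tip projects.

```bash
python3 -c "
from h import *
from scipy.spatial.transform import Rotation as S
s=snap('side');t=snap('top');st=bot.read_state();p=st['eef_pos'];R=S.from_rotvec(st['ee_rot']).as_matrix()
print(p)
for q in([0,0,.014],[0,0,0],[0,0,-.056],[.0375,-.095,-.056],[-.0375,-.095,-.056],[-.0375,.095,-.056]):
  w=p+R@q;u=proj(s,w);v=proj(t,w);print(q,w,(u-[240,210])*2.5+[400,0],(v-[300,180])*2.5)"
```

```text
[ 0.4590638  -0.07352457  0.11346738]
[0, 0, 0.014] [ 0.46274314 -0.07337869  0.0999603 ] [533.70692401 199.8736573 ] [190.98314181 301.94599217]
[0, 0, 0] [ 0.4590638  -0.07352457  0.11346738] [527.38090141 184.11286523] [192.80019542 305.91636251]
[0, 0, -0.056] [ 0.44434646 -0.0741081   0.1674957 ] [500.66541324 117.55376058] [200.59728071 322.95353824]
[0.0375, -0.095, -0.056] [ 0.41170503 -0.17037417  0.15756445] [514.98502437 242.11826499] [329.78395338 371.10988084]
[-0.0375, -0.095, -0.056] [ 0.48401542 -0.16771196  0.17729059] [635.41703978 171.00617615] [330.4870476 270.7761973]
[-0.0375, 0.095, -0.056] [0.47698789 0.02215798 0.17742694] [488.98054576  15.91377023] [ 70.41259922 274.41859459]
```

Request:
jog_arm --steps '[0, 0.009, -0.002, 0.03, 0, 0, 0, 0, 0.018, -0.002, 0.058, 0, 0, 0, 0, 0.018, -0.002, 0.06, 0, 0, 0, 0, 0.018, -0.002, 0.06, 0, 0, 0, 0, 0.018, -0.002, 0.06, 0, 0, 0]'

```text
time: 3.62
eef_pos: [0.4572, -0.0758, 0.0504]
ee_rot: [-0.052, 2.876, 0.008]
contact_force: [-0.3, -0.0, -0.1]
grip_width: 0.003
gripper_force: 0.0
```

```bash
python3 g.py -.091 -.003 .037 15; python3 g.py -.055 -.003 .037 15
```

```text
now TCP [ 0.4572 -0.0758  0.0504] corner in fixture [-0.1151 -0.0052  0.0393] target [ 0.4812 -0.0728  0.0481]
shift [-0.0226  0.0022  0.0085] turn [0.0596 0.2074 0.0424] t 3.625 F [-0.2643 -0.0219 -0.1047]
now TCP [ 0.4572 -0.0758  0.0504] corner in fixture [-0.1151 -0.0052  0.0393] target [ 0.5171 -0.0715  0.0481]
shift [-0.0574  0.0021  0.018 ] turn [0.0596 0.2074 0.0424] t 3.625 F [-0.2643 -0.0219 -0.1047]
```

Request:
jog_arm --steps '[0, -0.01, 0.001, 0.003, 0, 0, 0, 0, -0.02, 0.002, 0.006, 0, 0, 0, 0, -0.03, 0.002, 0.009, 0, 0, 0, 0, -0.04, 0.002, 0.012, 0, 0, 0, 0, -0.048, 0.002, 0.014, 0, 0, 0]'

```text
time: 4.25
eef_pos: [0.5062, -0.0718, 0.0473]
ee_rot: [-0.052, 2.879, 0.009]
contact_force: [-1.1, -0.6, 0.1]
grip_width: 0.005
gripper_force: 0.5
```

```bash
python3 g.py -.055 -.003 .037 15
```

```text
now TCP [ 0.5062 -0.0718  0.0473] corner in fixture [-0.0659 -0.0029  0.0362] target [ 0.5171 -0.0715  0.0481]
shift [-0.0108 -0.0001  0.0021] turn [ 0.0902 -0.0007  0.0433] t 4.25 F [-1.07   -0.635   0.0766]
```

Contact is light, as expected. Next I push the last 11 mm plus a small excess, slowly.

Request:
jog_arm --steps '[0, -0.004, 0, 0.001, 0, 0, 0, 0, -0.008, 0, 0.002, 0, 0, 0, 0, -0.011, 0, 0.003, 0, 0, 0, 0, -0.013, 0, 0.0035, 0, 0, 0, 0, -0.013, 0, 0.0035, 0, 0, 0]'

```text
time: 4.88
eef_pos: [0.5179, -0.0713, 0.0472]
ee_rot: [-0.052, 2.881, 0.009]
contact_force: [-4.6, 0.2, 2.9]
grip_width: 0.005
gripper_force: 2.5
```

```bash
python3 g.py -.055 -.003 .037 15
```

```text
now TCP [ 0.5179 -0.0713  0.0472] corner in fixture [-0.0542 -0.0028  0.0361] target [ 0.5171 -0.0715  0.0481]
shift [ 0.0006 -0.0002 -0.001 ] turn [ 0.1067 -0.1144  0.0292] t 4.875 F [-4.5801  0.2333  2.949 ]
```

Request:
jog_arm --steps '[0, -0.002, 0, 0.0005, 0, 0, 0, 0, -0.003, 0, 0.001, 0, 0, 0, 0, -0.004, 0, 0.001, 0, 0, 0, 0, -0.004, 0, 0.001, 0, 0, 0, 0, -0.004, 0, 0.001, 0, 0, 0]'

```text
time: 5.5
eef_pos: [0.5185, -0.0713, 0.0461]
ee_rot: [-0.052, 2.889, 0.01]
contact_force: [-15.4, -0.5, 12.5]
grip_width: 0.005
gripper_force: 7.8
```

```bash
python3 g.py -.115 -.003 .037 15
```

```text
now TCP [ 0.5185 -0.0713  0.0461] corner in fixture [-0.0536 -0.0028  0.0351] target [ 0.4572 -0.0736  0.0481]
shift [ 0.0589 -0.0001 -0.0172] turn [ 0.149  -0.5269  0.0061] t 5.5 F [-15.3507  -0.5355  12.4696]
```

The stop holds: 15 N for only 0.6 mm of travel, so the carrier is home. I'll back off and rise.

Request:
jog_arm --steps '[0, 0.02, 0, -0.005, 0, 0, 0, 0, 0.04, 0, -0.011, 0, 0, 0, 0, 0.05, 0, -0.016, 0, 0, 0, 0, 0.042, 0, -0.06, 0, 0, 0, 0, 0.028, 0, -0.11, 0, 0, 0]'

```text
time: 6.12
eef_pos: [0.4671, -0.0733, 0.1474]
ee_rot: [-0.052, 2.88, 0.009]
contact_force: [2.0, 0.4, 0.6]
grip_width: 0.005
gripper_force: 0.0
```

```bash
python3 g.py -.1 .1 .15 15; python3 -c "
from h import *
t=snap('top');s=snap('side')
im=np.hstack([cv2.resize(d['color'][r:r+160,c:c+160,::-1],(400,400),interpolation=cv2.INTER_CUBIC) for d,r,c in((t,180,300),(s,210,240))]);cv2.imwrite('pics/c3.png',im)"
```

```text
now TCP [ 0.4671 -0.0733  0.1474] corner in fixture [-0.1051 -0.003   0.1364] target [0.4685 0.0298 0.1611]
shift [-0.0085  0.103  -0.0117] turn [ 0.0895 -0.0151  0.0202] t 6.125 F [1.9792 0.3655 0.6101]
```

View pics/c3.png

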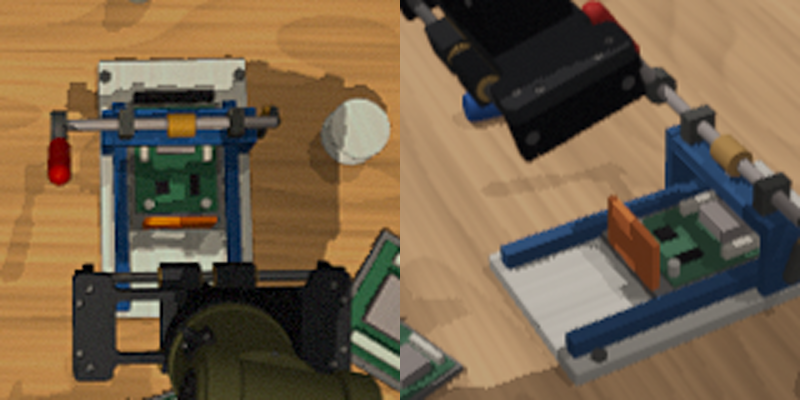

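The carrier has moved up under the bridge and sits flat, with its tab at (180,221) in the left half. I'll check its x while moving to the lever.

Request:
jog_arm --steps '[0, 0, 0.03, -0.006, 0, 0, 0, 0, -0.004, 0.06, -0.012, 0, 0, 0, 0, -0.008, 0.09, -0.012, 0, 0, 0, 0, -0.008, 0.102, -0.012, 0, 0, 0, 0, -0.008, 0.102, -0.012, 0, 0, 0]'

```text
time: 6.85
eef_pos: [0.4685, 0.0289, 0.1602]
ee_rot: [-0.054, 2.879, 0.008]
contact_force: [-0.1, -0.9, -0.8]
grip_width: 0.002
gripper_force: 0.0
```

```bash
python3 g.py -.05 .1 .15 15; python3 g.py .055 .1 .15 15; python3 - <<'E'
from m import *
h=cv2.cvtColor(t["color"],cv2.COLOR_RGB2HSV).astype(int);m=(h[...,0]>5)&(h[...,0]<17)&(h[...,1]>200)&(h[...,2]>100);m[:262]=0;m[276:]=0;m[:,:350]=0;m[:,395:]=0
ys,xs=np.nonzero(m);print(len(ys),ys.min(),ys.max(),xs.min(),xs.max(),F(onz(t,(xs.mean(),ys.mean()),.055)))
E
```

```text
now TCP [0.4685 0.0289 0.1602] corner in fixture [-0.1     0.0991  0.1491] target [0.5185 0.0316 0.1611]
shift [-0.0485  0.0008  0.0121] turn [0.0832 0.0231 0.1177] t 6.85 F [-0.1446 -0.9285 -0.795 ]
now TCP [0.4685 0.0289 0.1602] corner in fixture [-0.1     0.0991  0.1491] target [0.6234 0.0353 0.1611]
shift [-0.15    0.0005  0.0393] turn [0.0832 0.0231 0.1177] t 6.85 F [-0.1446 -0.9285 -0.795 ]
th 0.035440276042614204 o [ 0.5848 -0.0661] res mm [[-0.1116 -0.2492]
 [-0.492   0.2979]
 [ 0.323   1.0487]
 [ 0.2805 -1.0973]]
79 267 269 358 386 [-0.0524  0.0021  0.055 ]
```

Tab centre is at −52.4 mm, where −52 means home. Now the lever.

Request:
jog_arm --steps '[0, -0.024, 0.001, 0.006, 0, 0, 0, 0, -0.044, 0.001, 0.0115, 0, 0, 0, 0, -0.056, 0.001, 0.015, 0, 0, 0, 0, -0.068, 0.001, 0.018, 0, 0, 0, 0, -0.08, 0.001, 0.021, 0, 0, 0]'

```text
time: 7.58
eef_pos: [0.5463, 0.0324, 0.1582]
ee_rot: [-0.052, 2.892, 0.008]
contact_force: [-14.6, -0.3, 6.0]
grip_width: 0.007
gripper_force: 6.5
```

```bash
python3 g.py .055 .1 .15 15
```

```text
now TCP [0.5463 0.0324 0.1582] corner in fixture [-0.0222  0.0998  0.1472] target [0.6234 0.0353 0.1611]
shift [-0.0755  0.0001  0.0163] turn [ 0.065  -0.7085  0.0172] t 7.575 F [-14.5766  -0.3087   6.035 ]
```

Request:
jog_arm --steps '[0, -0.012, 0, 0.003, 0, 0, 0, 0, -0.024, 0, 0.006, 0, 0, 0, 0, -0.036, 0, 0.009, 0, 0, 0, 0, -0.048, 0, 0.012, 0, 0, 0, 0, -0.06, 0, 0.015, 0, 0, 0]'

```text
time: 8.2
eef_pos: [0.6123, 0.0348, 0.1611]
ee_rot: [-0.052, 2.882, 0.008]
contact_force: [-1.6, 0.4, -0.7]
grip_width: 0.009
gripper_force: 0.5
```

```bash
python3 g.py .06 .1 .15 15
```

```text
now TCP [0.6123 0.0348 0.1611] corner in fixture [0.0439 0.0999 0.15  ] target [0.6284 0.0355 0.1611]
shift [-0.0156  0.0001  0.0041] turn [ 0.0741 -0.1236  0.0317] t 8.2 F [-1.6036  0.3623 -0.6724]
```

Request:
jog_arm --steps '[0, -0.01, 0, 0.003, 0, 0, 0, 0, -0.018, 0, 0.005, 0, 0, 0, 0, -0.024, 0, 0.006, 0, 0, 0, 0, -0.024, 0, 0.006, 0, 0, 0, 0, -0.024, 0, 0.006, 0, 0, 0]'

```text
time: 8.82
eef_pos: [0.6375, 0.0359, 0.1624]
ee_rot: [-0.052, 2.879, 0.009]
contact_force: [-0.7, 0.3, 0.6]
grip_width: 0.01
gripper_force: 0.0
```

Request:
jog_arm --steps '[0, 0.04, 0, -0.01, 0, 0, 0, 0, 0.08, 0, -0.022, 0, 0, 0, 0, 0.12, 0, -0.032, 0, 0, 0, 0, 0.12, 0, -0.05, 0, 0, 0, 0, 0.12, 0, -0.06, 0, 0, 0]'

```text
time: 9.45
eef_pos: [0.5063, 0.0311, 0.1905]
ee_rot: [-0.052, 2.877, 0.009]
contact_force: [0.3, -0.0, -0.1]
grip_width: 0.006
gripper_force: 0.0
```

```bash
python3 g.py .06 .1 .15 15; python3 -c "
from h import *
t=snap('top');s=snap('side')
im=np.hstack([cv2.resize(d['color'][r:r+160,c:c+160,::-1],(400,400),interpolation=cv2.INTER_CUBIC) for d,r,c in((t,160,300),(s,200,270))]);cv2.imwrite('pics/c4.png',im)
p=np.array([.109,.1,.134]);c,n=np.cos(.0354),np.sin(.0354)
w=np.array([.5848+c*p[0]-n*p[1],-.0661+n*p[0]+c*p[1],p[2]]);print('locked end in crop',(proj(t,w)-[300,160])*2.5,(proj(s,w)-[270,200])*2.5+[400,0])"
```

```text
now TCP [0.5063 0.0311 0.1905] corner in fixture [-0.0622  0.0999  0.1794] target [0.6284 0.0355 0.1611]
shift [-0.1102 -0.0001  0.0604] turn [0.0784 0.158  0.038 ] t 9.45 F [ 0.2598 -0.0278 -0.1363]
locked end in crop [56.40909172 57.29150935] [681.74526972  15.14295109]
```

View pics/c4.png

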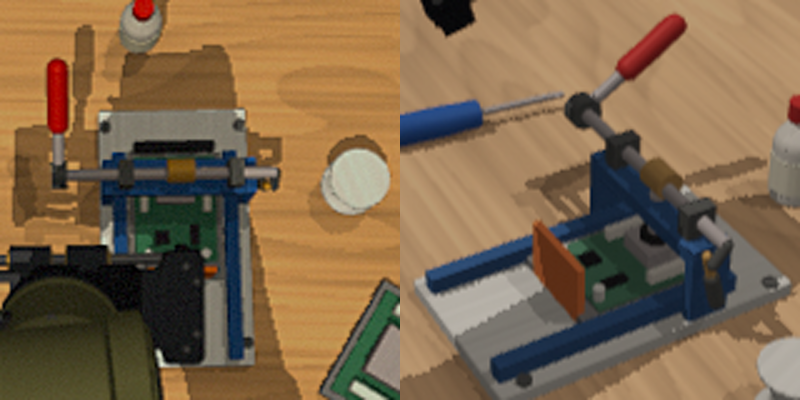

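The lever's end is at (57,60) in the top half and (684,17) in the side half, matching the predicted locked place. The foot is on the can, the bystanders have not moved, and the arm is clear.

```bash
python3 -c "
from bench import bot
print(bot.close_job())"
```

```text
the job is handed in; nothing more can be done
None
```

I pushed the carrier home against the stop and the lever over into lock; the presser foot is on the can, the bystanders look unmoved in the last pictures, and the job was handed in at about 9.5 s with no verdict returned.

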